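Draw the fuse carrier from a bench tester's bayonet holder

ROBOT

A 6-joint arm with a two-finger parallel gripper is mounted at the origin on the work surface. World frame = base frame: x ahead of the robot, y to its left, z up, the work surface at z = 0. Lengths are in m, angles in degrees, forces in N, time in s.
With the tool pointing down it reaches from about 0.35 to 0.95 m from the base axis. Payload 17.4 kg.
Tool frame: the origin (TCP) lies on the centre line of the jaws, within the pads' length; the fingertips stand 22 mm ahead of it and the grasp point (between the pads) lies 3 mm ahead of it (env.tip_reach is the z of the fingertips in the tool frame, in m); z points along the fingers, x is the direction in which the jaws open and shut, and the axes are right-handed (so a half turn about z gives the same grasp; the last joint's range is limited). The gripper opens to 93 mm and grips with 3 to 60 N. Pads are 15 mm wide; open, the fingers measure 128 mm over their backs; the gripper's body (75 mm by 188 mm) begins 65 mm behind the grasp point.
Start: joints at [61.891, 6.646, 82.598, -0, 90.757, -2.166], TCP at [0.295, 0.607, 0.241] pointing down, gripper open.
Joint ranges: [-162.19, 162.19], [-47.58, 125.68], [4.15, 143.07], [-65.23, 245.23], [0.69, 171.88], [-170.13, 170.13]. Speed limits (degrees/s): [108.29, 108.29, 127.2, 180, 180, 180].

INTERFACE

Orientations are given as [roll, pitch, yaw] about the fixed x, y, z axes, in that order (R = Rz(yaw) Ry(pitch) Rx(roll)).
In Python, from cell import env gives the robot as it stands.
- The arm moves only by the tool arm_command, never from a script. Its argument "rows" is a list of rows, each an object of numbers: "tx", "ty", "tz": the shift along the tool's x, y, z in m; "ax", "ay", "az": the turn, a rotation vector about the tool's x, y, z in rad; "fingers": the finger opening in m, from 0 to 0.093. In form: [{"tx": .., "ty": .., "tz": .., "ax": .., "ay": .., "az": .., "fingers": ..}, ...]. A call has 1 to 20 rows; each row shifts and turns the commanded pose from where the row before left it, along the tool's axes as they then stand; what a row does not reach is not made up. A row lasts 1/8 s, in which the tool goes at most 62.5 mm and 10.7 degrees, less where a joint would pass 70% of its speed; a pose out of reach is approached as far as the arm can. A call with a gripper value outside its range is refused whole. The fingers move at their own pace and stop on an object; the grip force is fixed at half the most. Time passes only in rows, so rows that do not move let the fingers close. It gives the time, the measured TCP pose, the force and the opening at its end, in the units of the state.
- env.sense(): the state, without advancing time (a new reading comes with each control period).
- env.grab_frame(name): name is "scene" or "top" or "wrist"; returns (picture, depth): 480x640x3 uint8, red, green, blue; 480x640 float32, m along the optical axis (not along the pixel's ray), 0 where there is no reading.
- env.camera_model(name): a dict with "vertical_fov" (degrees; the focal length in pixels is half the picture's height over the tangent of half this angle, whatever the lens; pixels are square), "cx", "cy" (the principal point, pixels), "R" (3x3) and "t" (3): a world point X has camera coordinates R X + t. Camera axes: x right, y down, z forward; pixel columns grow to the right and rows downward; lengths in m; the calibration is good to about 2 mm. A picture is of the moment at which its call begins: read the wrist's pose just before it. camera_model takes no time and is no camera call; for the wrist camera it gives the pose at the moment of the call.
- env.hand_in(): hands the job in, once; it reports no verdict.
The state is a dict: "time": time; "joint_pos": joint angles; "qd": joint speeds; "effort": joint torques, N m; "tool_pos": TCP position; "eef_rot": TCP orientation; "contact_force": force on the tool from outside, world axes, zero at the start; "ft_torque": the same for the moment, N m; "opening": finger opening in m.
Only numpy, scipy, OpenCV 4.12 (cv2) and the standard library are available. Lean on these libraries where they do the work, as an engineer would, in place of code of your own. Each camera call takes 0.05 s, during which the arm holds its last target.

TASK

The fuse in the bench tester has to be checked. Press its orange spring-loaded carrier down until you feel it reach the bottom, turn it counter-clockwise (seen from above) to the green mark, lift it out and stand it gently upright on the floor of the blue tray. Never force it, down or round, as the holder cracks easily, and leave the jar, the screwdriver and the battery pack where they are.

Things in the scene. Friction and masses are not known exactly. Their poses are not given: they have to be found in the camera images.
- tester: Fixed grey bench tester, 180 (x) x 160 (y) x 80 mm high; origin under its centre, z up. A black round bayonet holder (54 mm across) stands in the middle of its top panel, 80 to 110 mm above the origin, its axis the vertical through the origin. The holder cracks if carrier and tester press on each other with more than 35 N, downward or in turning against a stop.
- holder_mouth (a point): Centre of the holder's round mouth, level with its top rim, 110 mm above the table; axes as the tester's. The locked carrier must go straight down past a catch: 8 N at the start, 0.3 N more per mm. The depth where the catch lets go differs unseen, 3 to 12 mm; a rigid bottom lies 1.6 mm below that, felt as a sudden rise over the 9 to 12 N of the spring. Stay near the bottom while turning.
- carrier_grip (a point): Centre of the upright orange rib (12 mm thick, 44 long along this x axis, 24 high, white line on top) on the loose 90 g fuse carrier; 48 mm above its foot, 12 above the flange's top. Orange flange 48 mm across, 6 thick; below it a white stem 28 across, 30 long, flat foot, with two steel lugs in line with the rib (40 across, 7 wide, 6 high). z up. Locked: 144 mm above table. Half turns are alike.
- tray: Fixed open blue tray, 150 (x) x 140 (y) x 30 mm high, walls and floor 4 mm thick; origin under its centre, z up. The carrier standing in it has its rib centre 52 mm above the origin.
- jar: Clear jar with a steel lid, 48 mm across, 65 mm high, between tester and tray; origin under its centre. Leave alone.
- screwdriver: Screwdriver with a red handle about 200 mm long and 30 mm thick, lying at the far side of the mat. Leave alone.
- battery: Black battery pack, 75 x 110 x 63 mm, at the far side of the mat; origin under its centre. Leave alone.
- red_mark (a point): Red mark on the tester's panel, 34 mm from the holder's axis, 82 mm above the table: the direction of the carrier's rib when locked, 30 degrees counter-clockwise (seen from above) from the tester's x axis. Axes as the tester's.
- green_mark (a point): Green mark, 34 mm from the holder's axis along the tester's y axis: the direction of the rib when released, 60 degrees (1.05 rad) counter-clockwise from locked; a rigid end stop lies about 9 degrees further. There the spring lifts the carrier 6 mm and it can be drawn straight up. Axes as the tester's.
There are look-alikes about, which are no part of the job. There is more than one size of the part that bears carrier_grip; the job needs the largest. Of the things that look like the tray, the smaller one is meant.

How it is judged (in metres and radians):
On the way, in this order (a step that is already met when the one before it is completed fails the run):
1. the carrier is turned to the release direction while still in its holder (angle between the x axis of carrier_grip and the y axis of tester, either way round below 0.2 rad and horizontal distance between carrier_grip and holder_mouth below 0.008 m and z of carrier_grip in the frame of holder_mouth below 0.045 m), for 0.1 s.
2. the carrier is lifted clear of the holder (z of carrier_grip in the frame of holder_mouth above 0.055 m), for 0.1 s.
At the end, for the whole second after the job is handed in: the carrier stands upright (within 7 degrees) on its foot, at rest on the tray's floor and wholly within the tray's walls, released (x of carrier_grip in the frame of tray between -0.06 and 0.06 m and y of carrier_grip in the frame of tray between -0.055 and 0.055 m and z of carrier_grip in the frame of tray between 0.049 and 0.055 m and angle between carrier_grip's own z axis and vertical below 0.12 rad and linear speed of carrier below 0.02 m/s); the robot touches nothing.
It fails at once if carrier and holder are pressed on each other with more than 35 N (contact force between carrier and tester above 35 N).
It fails at once if the carrier is banged into the tray (over 35 N) (contact force between carrier and tray above 35 N).
It fails at once if the jar is moved more than 2 cm (distance of jar from where it was at the start of the episode above 0.02 m).
It fails at once if the screwdriver is moved more than 2 cm (distance of screwdriver from where it was at the start of the episode above 0.02 m).
It fails at once if the battery pack is moved more than 2 cm (distance of battery from where it was at the start of the episode above 0.02 m).
It also fails if it takes over 72 s, if anything falls off the work surface, if the arm or the gripper's body presses on something with over 40 N, if the wrist force passes 120 N, or if a joint passes its speed limit or range.

## Working session

There is one attempt and no reset: what is moved stays moved. The work goes in short steps, Python scripts to look and compute and a tool call to move; the robot and the scene stay as the last step left them, time stands still between calls to the robot, and variables do not carry over. Pictures are saved under pics/ and viewed, and the job is handed in when it is done.

Besides the shell and the picture viewer there is one more tool, called after "Call:" by a JSON object that holds its "method" and its "body". arm_command: Moves the arm, as the interface text tells. Its arguments: {"type":"object","properties":{"rows":{"type":"array"}},"required":["rows"]}

```bash
ls -la; mkdir -p pics
python3 - <<'E'
from cell import env
import cv2,numpy as np
s=env.sense()
for k,v in s.items(): print(k,np.round(v,4))
for n in ["scene","top"]:
    im,d=env.grab_frame(n)
    cv2.imwrite(f"pics/{n}0.png",im[:,:,::-1]); np.save(f"pics/{n}0.npy",d); np.save(f"pics/{n}0im.npy",im)
    print(n,env.camera_model(n))
E
```

```text
total 12
drwxr-xr-x  3 agent agent 4096 Dec  7 01:27 .
drwxr-xr-x 23 root  root  4096 Dec  7 01:27 ..
drwxr-xr-x  2 agent agent 4096 Dec  7 01:27 pics
time 0.0
joint_pos [ 6.18919e+01  6.67250e+00  8.26380e+01  1.30000e-03  9.07547e+01
 -2.16590e+00]
qd [ 0.057  -0.0143 -0.0324 -0.0527  0.0236 -0.042 ]
effort [-1.60000e-03 -7.21244e+01 -6.22636e+01  7.78000e-02  2.35000e-02
 -1.00000e-04]
tool_pos [0.2952 0.6068 0.2399]
eef_rot [-1.799962e+02  6.510000e-02  6.405780e+01]
contact_force [ 0.1887  0.8987 -0.1469]
ft_torque [ 0.0485 -0.0169 -0.015 ]
opening 0.0929
scene {'vertical_fov': 55.82722463840428, 'cx': 324.3119342912032, 'cy': 238.78411113158577, 'R': array([[-0.45354431,  0.89113208, -0.01346034],
       [ 0.5948841 ,  0.29145287, -0.74911156],
       [-0.66363429, -0.34776263, -0.6623071 ]]), 't': array([ 0.18542822, -0.20693485,  1.29606969])}
top {'vertical_fov': 44.52802331373017, 'cx': 308.91026188327595, 'cy': 234.46358875112762, 'R': array([[-0.01619795, -0.99978308,  0.01309274],
       [-0.98264731,  0.01349775, -0.18499209],
       [ 0.18477524, -0.01586204, -0.98265279]]), 't': array([0.04419894, 0.46995891, 1.14956712])}
```

View pics/scene0.png

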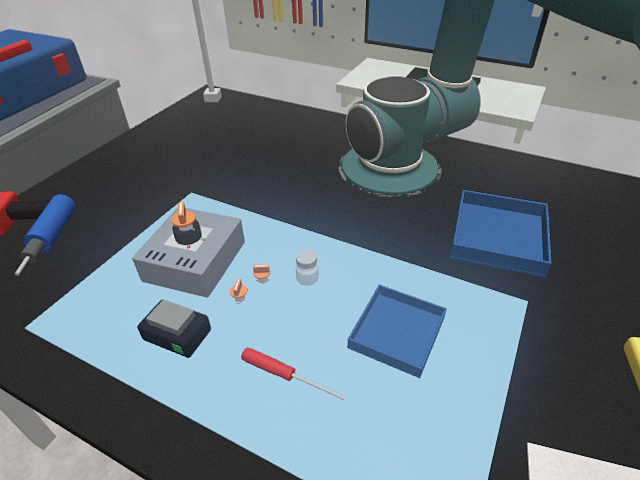

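View pics/top0.png

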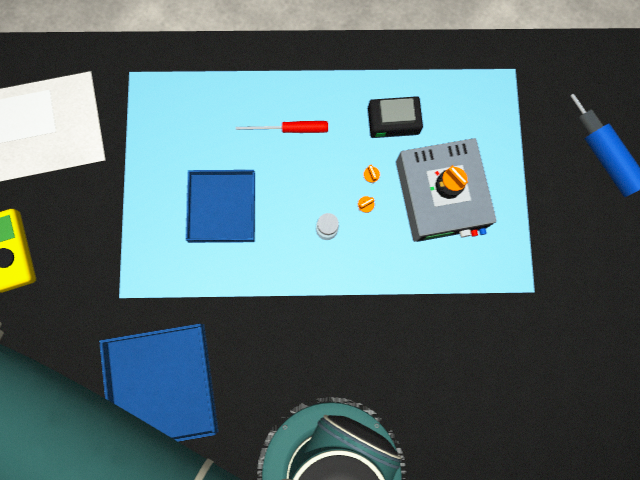

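```bash
cat > h.py <<'E'
import numpy as np,cv2
def f_of(m): return 240/np.tan(np.radians(m['vertical_fov']/2))
def cloud(m,d):
    f=f_of(m); v,u=np.mgrid[0:480,0:640]
    P=np.stack([(u-m['cx'])/f*d,(v-m['cy'])/f*d,d],-1)
    return (P-m['t'])@m['R']
def px_at_z(m,u,v,z):
    f=f_of(m); r=np.array([(u-m['cx'])/f,(v-m['cy'])/f,1])@m['R']; c=-m['R'].T@m['t']
    return c+r*(z-c[2])/r[2]
def proj(m,X):
    p=np.asarray(X)@m['R'].T+m['t']; f=f_of(m)
    return np.stack([f*p[...,0]/p[...,2]+m['cx'],f*p[...,1]/p[...,2]+m['cy']],-1)
E
python3 - <<'E'
from cell import env
from h import *
for n,(u0,v0,u1,v1) in dict(top=(350,130,510,250),scene=(120,180,280,310)).items():
    im=np.load(f"pics/{n}0im.npy");
    cv2.imwrite(f"pics/{n}z.png",cv2.resize(im[v0:v1,u0:u1,::-1],None,fx=5,fy=4.6 if 0 else 5,interpolation=cv2.INTER_CUBIC)[:600])
    m=env.camera_model(n); d=np.load(f"pics/{n}0.npy"); P=cloud(m,d); P[d==0]=np.nan
    hsv=cv2.cvtColor(im,cv2.COLOR_RGB2HSV)
    z=P[...,2]
    print(n,"mat z",np.nanmedian(z[(hsv[...,0]>85)&(hsv[...,0]<100)&(hsv[...,2]>150)]))
    # panel
    Mk=(abs(z-.08)<.006)&(hsv[...,1]<70)&(P[...,1]<0.0)
    nn,l,st,c=cv2.connectedComponentsWithStats(Mk.astype('uint8'))
    for i in range(1,nn):
        if st[i,4]>200:
            Q=P[l==i]; r=cv2.minAreaRect(Q[:,:2].astype('float32')*1000); print("comp",st[i],r,np.median(Q[:,2]))
    O=(hsv[...,0]<18)&(hsv[...,0]>4)&(hsv[...,1]>150)&(hsv[...,2]>120)
    nn,l,st,c=cv2.connectedComponentsWithStats(O.astype('uint8'))
    for i in range(1,nn):
        if st[i,4]>30:
            Q=P[l==i];print("orange",st[i],np.round(np.nanmedian(Q,0),4),np.nanmax(Q[:,2]))
    B=(hsv[...,0]>100)&(hsv[...,0]<125)&(hsv[...,1]>150)&(P[...,0]>.1)&(P[...,1]<.5)
    nn,l,st,c=cv2.connectedComponentsWithStats(B.astype('uint8'))
    for i in range(1,nn):
        if st[i,4]>500:
            Q=P[l==i];Q=Q[np.isfinite(Q[:,0])&(abs(Q[:,2]-.03)<.003)];print("blue",st[i],cv2.minAreaRect(Q[:,:2].astype('float32')*1000), len(Q))
E
```

```text
top mat z 0.0009670227019854044
comp [ 400  138   96   98 5976] ((559.095458984375, -242.52381896972656), (181.9176025390625, 161.4578857421875), 9.814043045043945) 0.07966649902833005
orange [366 167  13  15  52] [ 0.5966 -0.094   0.0369] 0.046510812015934926
orange [442 169  26  22 182] [ 0.5551 -0.2387  0.142 ] 0.1594347467565129
orange [359 201  14  10  33] [ 0.5306 -0.079   0.0376] 0.047493940208041256
blue [ 585  123   55   74 2042] ((612.3849487304688, -591.9130859375), (150.54690551757812, 12.158432006835938), 25.081287384033203) 118
blue [ 186  170   69   73 4841] ((539.1692504882812, 220.42587280273438), (138.34471130371094, 150.0043182373047), 89.4339370727539) 393
blue [  99  324  118  103 9471] ((182.43701171875, 337.67584228515625), (191.9976043701172, 196.59677124023438), 8.767481803894043) 121
scene mat z 0.0619147204561911
comp [ 21   0 100  31 309] ((-502.65704345703125, -1836.5560302734375), (35.33521270751953, 578.276611328125), 89.65127563476562) 0.0800905844581833
comp [227  29 204  36 617] ((-612.1686401367188, -537.1402587890625), (23.60092544555664, 921.8212280273438), 0.16852757334709167) 0.07989312010453731
comp [ 132  207  109   69 3548] ((560.6932983398438, -242.15869140625), (181.8904571533203, 162.4871063232422), 9.617559432983398) 0.0804741717395738
blue [  24  194   52   59 1412] ((622.0653076171875, -591.15185546875), (156.41175842285156, 53.430355072021484), 7.7112836837768555) 92
```

```bash
echo
```

```text
(no output)
```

View pics/topz.png

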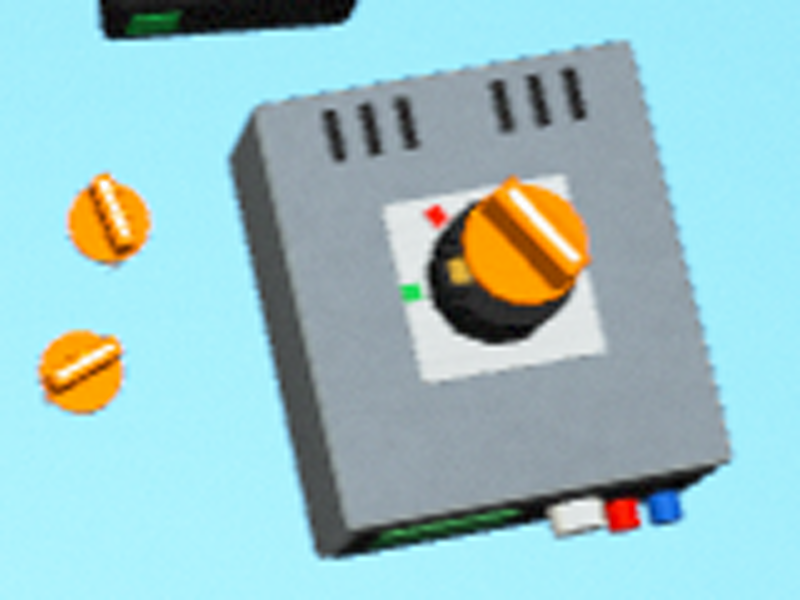

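View pics/scenez.png

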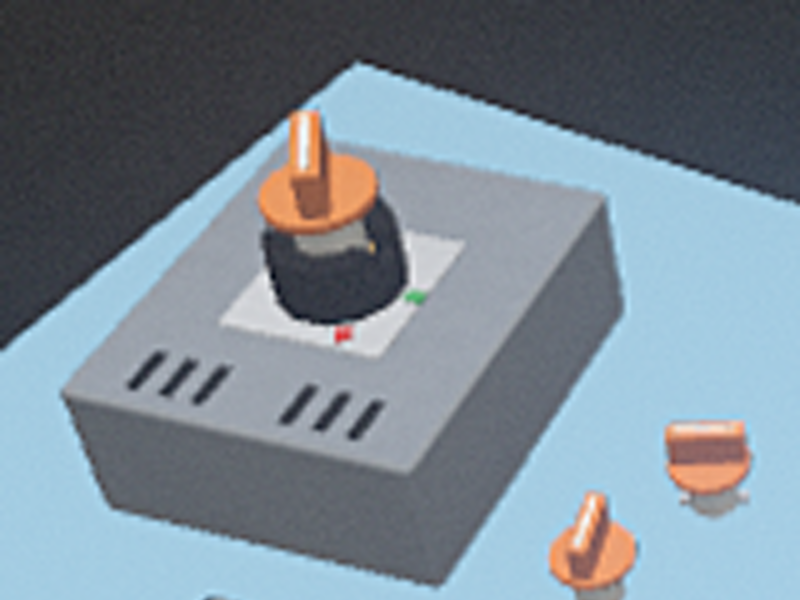

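```bash
cat >> h.py <<'E'
from scipy.spatial.transform import Rotation as Ro
def tool(s): return Ro.from_euler('xyz',s['eef_rot'],degrees=True).as_matrix(), np.array(s['tool_pos'])
def go(s,target,yaw):
    R,p=tool(s); R2=Ro.from_euler('xyz',[180,0,yaw],degrees=True).as_matrix()
    return R.T@(np.array(target)-p), Ro.from_matrix(R.T@R2).as_rotvec()
E
python3 - <<'E'
from cell import env
from h import *
m=env.camera_model("top"); ms=env.camera_model("scene")
a=px_at_z(m,452,167,.156);b=px_at_z(m,466,183,.156);print("rib top",a,b,(a+b)/2,np.degrees(np.arctan2(*(a-b)[1::-1])),np.linalg.norm(a-b))
im=np.load("pics/top0im.npy").astype(int); ims=np.load("pics/scene0im.npy").astype(int)
for mm,I in((m,im),(ms,ims)):
  for nm,c in (("red",0),("green",1)):
    I2=I.copy(); o=[k for k in range(3) if k!=c]
    w=(I[...,c]-I[...,o].max(-1)>70)
    n,l,st,ct=cv2.connectedComponentsWithStats(w.astype('uint8'))
    for i in range(1,n):
        X=px_at_z(mm,*ct[i],.082)
        if st[i,4]<60 and .5<X[0]<.65 and -.3<X[1]<-.15: print(nm,ct[i],st[i,4],X)
s=env.sense(); print(go(s,[.559,-.242,.26],-50.3), go(s,[.559,-.242,.26],64.06))
E
```

```text
rib top [ 0.57524454 -0.23314907  0.156     ] [ 0.54369598 -0.25760437  0.156     ] [ 0.55947026 -0.24537672  0.156     ] 37.78155066104078 0.03991707813934226
red [436.8 172.8] 15 [ 0.5861731  -0.22187391  0.082     ]
green [431.8 187.9] 10 [ 0.5549009  -0.21004285  0.082     ]
red [188.14285714 246.28571429] 7 [ 0.58596324 -0.22238397  0.082     ]
green [202.5 239. ] 2 [ 0.55481209 -0.21010525  0.082     ]
(array([-0.64790436,  0.60855737, -0.01936679]), array([1.01969157e-03, 7.20745411e-04, 1.99588266e+00])) (array([-0.64790436,  0.60855737, -0.01936679]), array([-4.46507916e-05,  1.05056762e-03, -7.56640985e-05]))
```

Call:
{"method": "arm_command", "body": {"rows": [{"tx": -0.03, "ty": 0.028, "tz": -0.01}, {"tx": -0.036, "ty": 0.034, "tz": -0.01}, {"tx": -0.036, "ty": 0.034, "tz": -0.01}, {"tx": -0.036, "ty": 0.034, "tz": -0.01}, {"tx": -0.036, "ty": 0.034, "tz": -0.01}, {"tx": -0.036, "ty": 0.034, "tz": -0.01}, {"tx": -0.036, "ty": 0.034}, {"tx": -0.036, "ty": 0.034}, {"tx": -0.036, "ty": 0.034}, {"tx": -0.036, "ty": 0.034}, {"tx": -0.036, "ty": 0.034}, {"tx": -0.036, "ty": 0.034}, {"tx": -0.036, "ty": 0.034}, {"tx": -0.036, "ty": 0.034}, {"tx": -0.036, "ty": 0.034}, {"tx": -0.036, "ty": 0.034}, {"tx": -0.036, "ty": 0.034}, {"tx": -0.036, "ty": 0.034}, {"tx": -0.005, "ty": 0.002}, {}]}}

```text
schema error: expected keys tx, ty, tz, ax, ay, az, fingers
```

Call:
{"method": "arm_command", "body": {"rows": [{"az": 0.13, "fingers": 0.05}, {"az": 0.13}, {"az": 0.13}, {"az": 0.13}, {"az": 0.13}, {"az": 0.13}, {"az": 0.13}, {"az": 0.13}, {"az": 0.13}, {"az": 0.13}, {"az": 0.13}, {"az": 0.13}, {"az": 0.13}, {"az": 0.13}, {"az": 0.13}, {"az": 0.04}, {}, {}]}}

```text
schema error: expected keys tx, ty, tz, ax, ay, az, fingers
```

Run:
```python
from cell import env
from h import *
s=env.sense(); m=env.camera_model("wrist"); im,d=env.grab_frame("wrist")
print(s['time'],s['tool_pos'],s['eef_rot'],s['contact_force'],s['opening'],s['joint_pos'])
cv2.imwrite("pics/w1.png",im[:,:,::-1]); np.save("pics/w1.npy",d); np.save("pics/w1im.npy",im)
import pickle; pickle.dump((s,m),open("pics/w1.pkl","wb"))
print(proj(m,np.array([[.56,-.2435,.156],[.56,-.2435,.08]])))
```

```text
0.1 [0.29522019 0.60683249 0.2399797 ] [-1.79997444e+02  6.01931874e-02  6.40556661e+01] [0.09782883 0.72855965 0.18004757] 0.09285241288005622 [ 6.18916971e+01  6.67101964e+00  8.26322407e+01  2.81368802e-04
  9.07569864e+01 -2.16396411e+00]
[[-302.12815246  811.78450732]
 [-205.11520242  706.44419762]]
```

View pics/w1.png

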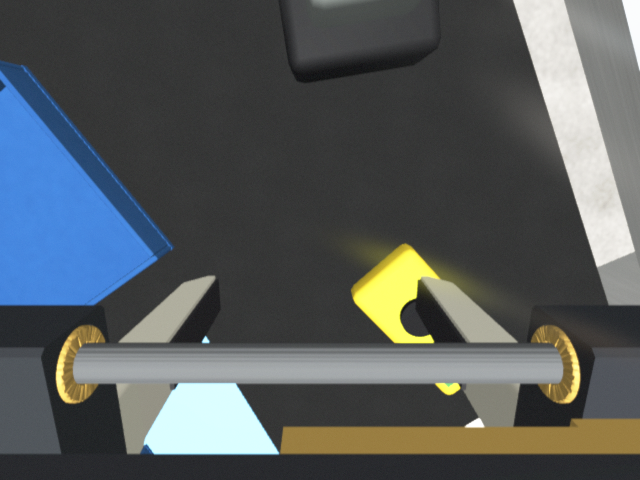

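The wrist picture still shows the start pose because both moves were refused. Every row needs all seven keys.

Call:
{"method": "arm_command", "body": {"rows": [{"tx": -0.03, "ty": 0.028, "tz": -0.01, "ax": 0, "ay": 0, "az": 0, "fingers": 0.05}, {"tx": -0.036, "ty": 0.034, "tz": -0.01, "ax": 0, "ay": 0, "az": 0, "fingers": 0.05}, {"tx": -0.036, "ty": 0.034, "tz": -0.01, "ax": 0, "ay": 0, "az": 0, "fingers": 0.05}, {"tx": -0.036, "ty": 0.034, "tz": -0.01, "ax": 0, "ay": 0, "az": 0, "fingers": 0.05}, {"tx": -0.036, "ty": 0.034, "tz": -0.01, "ax": 0, "ay": 0, "az": 0, "fingers": 0.05}, {"tx": -0.036, "ty": 0.034, "tz": -0.01, "ax": 0, "ay": 0, "az": 0, "fingers": 0.05}, {"tx": -0.036, "ty": 0.034, "tz": 0, "ax": 0, "ay": 0, "az": 0, "fingers": 0.05}, {"tx": -0.036, "ty": 0.034, "tz": 0, "ax": 0, "ay": 0, "az": 0, "fingers": 0.05}, {"tx": -0.036, "ty": 0.034, "tz": 0, "ax": 0, "ay": 0, "az": 0, "fingers": 0.05}, {"tx": -0.036, "ty": 0.034, "tz": 0, "ax": 0, "ay": 0, "az": 0, "fingers": 0.05}, {"tx": -0.036, "ty": 0.034, "tz": 0, "ax": 0, "ay": 0, "az": 0, "fingers": 0.05}, {"tx": -0.036, "ty": 0.034, "tz": 0, "ax": 0, "ay": 0, "az": 0, "fingers": 0.05}, {"tx": -0.036, "ty": 0.034, "tz": 0, "ax": 0, "ay": 0, "az": 0, "fingers": 0.05}, {"tx": -0.036, "ty": 0.034, "tz": 0, "ax": 0, "ay": 0, "az": 0, "fingers": 0.05}, {"tx": -0.036, "ty": 0.034, "tz": 0, "ax": 0, "ay": 0, "az": 0, "fingers": 0.05}, {"tx": -0.036, "ty": 0.034, "tz": 0, "ax": 0, "ay": 0, "az": 0, "fingers": 0.05}, {"tx": -0.036, "ty": 0.034, "tz": 0, "ax": 0, "ay": 0, "az": 0, "fingers": 0.05}, {"tx": -0.036, "ty": 0.034, "tz": 0, "ax": 0, "ay": 0, "az": 0, "fingers": 0.05}, {"tx": -0.005, "ty": 0.002, "tz": 0, "ax": 0, "ay": 0, "az": 0, "fingers": 0.05}]}}

```text
time: 2.52
tool_pos: [0.5592, -0.2432, 0.2994]
eef_rot: [-179.9, 0.0, 63.9]
contact_force: [-0.8, 0.4, 0.0]
opening: 0.0496
```

Call:
{"method": "arm_command", "body": {"rows": [{"tx": 0, "ty": 0, "tz": 0, "ax": 0, "ay": 0, "az": 0.13, "fingers": 0.05}, {"tx": 0, "ty": 0, "tz": 0, "ax": 0, "ay": 0, "az": 0.13, "fingers": 0.05}, {"tx": 0, "ty": 0, "tz": 0, "ax": 0, "ay": 0, "az": 0.13, "fingers": 0.05}, {"tx": 0, "ty": 0, "tz": 0, "ax": 0, "ay": 0, "az": 0.13, "fingers": 0.05}, {"tx": 0, "ty": 0, "tz": 0, "ax": 0, "ay": 0, "az": 0.13, "fingers": 0.05}, {"tx": 0, "ty": 0, "tz": 0, "ax": 0, "ay": 0, "az": 0.13, "fingers": 0.05}, {"tx": 0, "ty": 0, "tz": 0, "ax": 0, "ay": 0, "az": 0.13, "fingers": 0.05}, {"tx": 0, "ty": 0, "tz": 0, "ax": 0, "ay": 0, "az": 0.13, "fingers": 0.05}, {"tx": 0, "ty": 0, "tz": 0, "ax": 0, "ay": 0, "az": 0.13, "fingers": 0.05}, {"tx": 0, "ty": 0, "tz": 0, "ax": 0, "ay": 0, "az": 0.13, "fingers": 0.05}, {"tx": 0, "ty": 0, "tz": 0, "ax": 0, "ay": 0, "az": 0.13, "fingers": 0.05}, {"tx": 0, "ty": 0, "tz": 0, "ax": 0, "ay": 0, "az": 0.13, "fingers": 0.05}, {"tx": 0, "ty": 0, "tz": 0, "ax": 0, "ay": 0, "az": 0.13, "fingers": 0.05}, {"tx": 0, "ty": 0, "tz": 0, "ax": 0, "ay": 0, "az": 0.13, "fingers": 0.05}, {"tx": 0, "ty": 0, "tz": 0, "ax": 0, "ay": 0, "az": 0.13, "fingers": 0.05}, {"tx": 0, "ty": 0, "tz": 0, "ax": 0, "ay": 0, "az": 0.046, "fingers": 0.05}, {"tx": 0, "ty": 0, "tz": 0, "ax": 0, "ay": 0, "az": 0, "fingers": 0.05}, {"tx": 0, "ty": 0, "tz": 0, "ax": 0, "ay": 0, "az": 0, "fingers": 0.05}]}}

```text
time: 4.78
tool_pos: [0.5589, -0.2404, 0.3007]
eef_rot: [-180.0, 0.0, -50.2]
contact_force: [0.8, -0.6, -0.7]
opening: 0.0501
```

```bash
cat > look.py <<'E'
import sys
from cell import env
from h import *
import pickle
n=sys.argv[1]
s=env.sense(); m=env.camera_model("wrist"); im,d=env.grab_frame("wrist")
for k in ['time','tool_pos','eef_rot','contact_force','ft_torque','opening','joint_pos']: print(k,np.round(s[k],4))
cv2.imwrite(f"pics/{n}.png",im[:,:,::-1]); pickle.dump((s,m,im,d),open(f"pics/{n}.pkl","wb"))
print(proj(m,np.array([[.56,-.2435,.156],[.56,-.2435,.08]])))
E
python3 look.py w2
```

```text
time 4.775
tool_pos [ 0.5589 -0.2404  0.3007]
eef_rot [-1.799974e+02  2.400000e-03 -5.022030e+01]
contact_force [ 0.8013 -0.6243 -0.7053]
ft_torque [-0.0759  0.1143 -0.0079]
opening 0.0501
joint_pos [-2.56777e+01 -2.18670e+00  8.61687e+01  3.30000e-03  9.60191e+01
  2.45430e+01]
[[322.38044449 233.86802553]
 [321.41120517 214.86402566]]
```

View pics/w2.png

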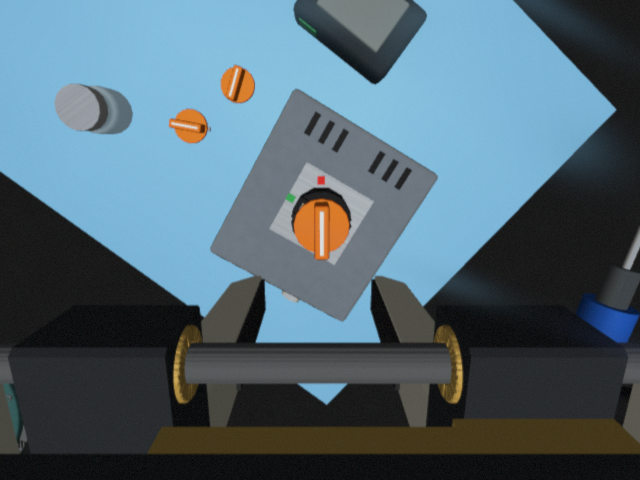

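The wrist picture shows the carrier's white line running vertically at about (322,205–260). The red mark is at (321,180) and the green at (290,198), so the jaws are aligned with the rib. I'll measure this precisely.

```bash
cat > meas.py <<'E'
import sys,pickle
from h import *
s,m,im,d=pickle.load(open(f"pics/{sys.argv[1]}.pkl","rb")); ztop=float(sys.argv[2])
I=im.astype(int)
R,p=tool(s)
c0=proj(m,np.array([.56,-.2435,ztop])).astype(int)
win=np.zeros(I.shape[:2],bool); win[max(0,c0[1]-90):c0[1]+90,max(0,c0[0]-90):c0[0]+90]=1
hsv=cv2.cvtColor(im,cv2.COLOR_RGB2HSV)
O=((hsv[...,0]>5)&(hsv[...,0]<20)&(hsv[...,1]>150)&(hsv[...,2]>60)&win).astype('uint8')
n,l,st,ct=cv2.connectedComponentsWithStats(O); i=1+np.argmax(st[1:,4]); print("orange",st[i])
hull=np.zeros_like(O); cs,_=cv2.findContours((l==i).astype('uint8'),0,2); cv2.fillPoly(hull,[cv2.convexHull(np.vstack(cs))],1)
W=((hsv[...,1]<110)&(hsv[...,2]>150)&(hull>0)).astype('uint8')
n,l,st,ct=cv2.connectedComponentsWithStats(W); i=1+np.argmax(st[1:,4])
v,u=np.nonzero(l==i)
X=np.array([px_at_z(m,a,b,ztop) for a,b in zip(u,v)])[:,:2]
r=cv2.minAreaRect((X*1000).astype('float32')); print("white",st[i],"rect",r)
mu=X.mean(0); e=np.linalg.svd(X-mu,full_matrices=False)[2][0]
print("rib centre",mu,"rect centre",np.array(r[0])/1000,"dir",np.degrees(np.arctan2(e[1],e[0]))%180)
for nm,c in (("red",0),("green",1)):
    o=[k for k in range(3) if k!=c]
    w=((I[...,c]-I[...,o].max(-1)>60)&win).astype('uint8')
    n,l,st,ct=cv2.connectedComponentsWithStats(w)
    for i in range(1,n):
        if st[i,4]>8:
            Y=px_at_z(m,*ct[i],.082)[:2]; a=np.radians(39.7 if c==0 else 99.7)
            print(nm,ct[i],st[i,4],Y,"-> axis",Y-.034*np.array([np.cos(a),np.sin(a)]))
print("rib in tool frame",R.T@(np.r_[mu,ztop]-p))
E
python3 meas.py w2 .156
python3 - <<'E'
import pickle
from h import *
s,m,im,d=pickle.load(open("pics/w2.pkl","rb"))
P=cloud(m,d); z=P[...,2]; hsv=cv2.cvtColor(im,cv2.COLOR_RGB2HSV)
Q=P[(abs(z-.08)<.005)&(hsv[...,1]<90)&(d>0)]
n,l,st,ct=cv2.connectedComponentsWithStats(((abs(z-.08)<.005)&(d>0)).astype('uint8')); i=1+np.argmax(st[1:,4])
Q=P[l==i]; print(st[i],cv2.minAreaRect((Q[:,:2]*1000).astype('float32')),np.median(Q[:,2]))
E
```

```text
orange [ 293  198   57   62 2248]
white [320 211   4  45 180] rect ((559.8970336914062, -242.70782470703125), (35.62113571166992, 2.392490863800049), 39.864112854003906)
rib centre [ 0.56002303 -0.24257877] rect centre [ 0.55989703 -0.24270782] dir 39.92349399893254
red [320.55072464 179.94202899] 69 [ 0.58570375 -0.22090037] -> axis [ 0.55954417 -0.24261847]
red [321.01908224 226.62017265] 2201 [ 0.55103208 -0.25047495] -> axis [ 0.52487249 -0.27219306]
green [290.2195122  197.63414634] 41 [ 0.5540319  -0.20930632] -> axis [ 0.55976054 -0.24282023]
rib in tool frame [0.00240202 0.00053592 0.14468922]
[  210    89   228   232 25672] ((559.897705078125, -242.56802368164062), (179.82643127441406, 159.987060546875), 9.692702293395996) 0.07932448759602306
```

Call:
{"method": "arm_command", "body": {"rows": [{"tx": 0.0024, "ty": 0.0005, "tz": 0.01, "ax": 0, "ay": 0, "az": 0, "fingers": 0.05}, {"tx": 0, "ty": 0, "tz": 0.025, "ax": 0, "ay": 0, "az": 0, "fingers": 0.05}, {"tx": 0, "ty": 0, "tz": 0.025, "ax": 0, "ay": 0, "az": 0, "fingers": 0.05}, {"tx": 0, "ty": 0, "tz": 0.025, "ax": 0, "ay": 0, "az": 0, "fingers": 0.04}, {"tx": 0, "ty": 0, "tz": 0.015, "ax": 0, "ay": 0, "az": 0, "fingers": 0.04}, {"tx": 0, "ty": 0, "tz": 0, "ax": 0, "ay": 0, "az": 0, "fingers": 0.04}, {"tx": 0, "ty": 0, "tz": 0, "ax": 0, "ay": 0, "az": 0, "fingers": 0.04}]}}

```text
time: 5.7
tool_pos: [0.5604, -0.2431, 0.2016]
eef_rot: [-180.0, -0.1, -50.3]
contact_force: [-0.3, 0.1, 0.3]
opening: 0.0401
```

```bash
python3 look.py w3; python3 meas.py w3 .156
```

```text
time 5.7
tool_pos [ 0.5604 -0.2431  0.2016]
eef_rot [-1.799728e+02 -6.110000e-02 -5.030150e+01]
contact_force [-0.2944  0.1245  0.2935]
ft_torque [-0.0123  0.1153  0.0231]
opening 0.0401
joint_pos [-2.58446e+01 -6.05900e-01  9.37477e+01 -5.00000e-04  8.67913e+01
  2.44570e+01]
[[318.87981321 278.45889764]
 [318.40180848 240.9408376 ]]
orange [ 278  223   80   91 4629]
white [315 245   6  65 387] rect ((559.82470703125, -242.6531982421875), (36.20191192626953, 2.7188119888305664), 39.77851104736328)
rib centre [ 0.56002376 -0.24253082] rect centre [ 0.55982471 -0.2426532 ] dir 39.71585175773842
red [317.5        194.40677966] 118 [ 0.58590324 -0.22115454] -> axis [ 0.55974366 -0.24287265]
red [317.22985348 264.49198718] 4368 [ 0.54610405 -0.25391822] -> axis [ 0.51994447 -0.27563632]
green [275.7804878  218.06097561] 82 [ 0.5540551  -0.20912874] -> axis [ 0.55978374 -0.24264266]
rib in tool frame [-7.76815533e-04 -4.42274770e-05  4.56422593e-02]
```

View pics/w3.png

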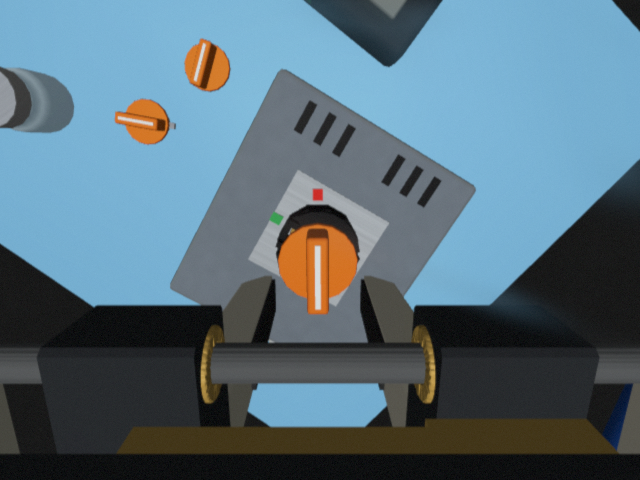

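Call:
{"method": "arm_command", "body": {"rows": [{"tx": -0.0007, "ty": 0, "tz": 0.015, "ax": 0, "ay": 0, "az": 0, "fingers": 0.04}, {"tx": 0, "ty": 0, "tz": 0.015, "ax": 0, "ay": 0, "az": 0, "fingers": 0.04}, {"tx": 0, "ty": 0, "tz": 0.01, "ax": 0, "ay": 0, "az": 0, "fingers": 0.04}, {"tx": 0, "ty": 0, "tz": 0.0045, "ax": 0, "ay": 0, "az": 0, "fingers": 0.025}, {"tx": 0, "ty": 0, "tz": 0, "ax": 0, "ay": 0, "az": 0, "fingers": 0.017}, {"tx": 0, "ty": 0, "tz": 0, "ax": 0, "ay": 0, "az": 0, "fingers": 0.017}, {"tx": 0, "ty": 0, "tz": 0, "ax": 0, "ay": 0, "az": 0, "fingers": 0.017}]}}

```text
time: 6.62
tool_pos: [0.5598, -0.2425, 0.1566]
eef_rot: [-180.0, -0.0, -50.3]
contact_force: [0.5, 0.4, -0.4]
opening: 0.0172
```

```bash
python3 look.py w4; python3 meas.py w4 .156
```

```text
time 6.625
tool_pos [ 0.5598 -0.2425  0.1566]
eef_rot [-1.799844e+02 -3.090000e-02 -5.030810e+01]
contact_force [ 0.5097  0.3637 -0.3739]
ft_torque [-0.0296  0.1311  0.0822]
opening 0.0172
joint_pos [-2.58176e+01  5.83000e-01  9.67907e+01  1.40000e-03  8.25917e+01
  2.44903e+01]
[[321.42813493 317.05664688]
 [320.1051568  260.18651542]]
orange [ 272  243   96  101 4331]
white [316 276   8  67 531] rect ((562.035400390625, -240.79498291015625), (29.805715560913086, 2.974585771560669), 39.65654373168945)
rib centre [ 0.56209426 -0.24069444] rect centre [ 0.5620354  -0.24079498] dir 39.90209725145448
red [318.20054127 286.54857916] 3695 [ 0.54660397 -0.25310485] -> axis [ 0.52044438 -0.27482295]
green [269.336 233.352] 125 [ 0.55411363 -0.20912924] -> axis [ 0.55984227 -0.24264316]
rib in tool frame [ 4.42590546e-05 -2.89932506e-03  5.83797787e-04]
```

View pics/w4.png

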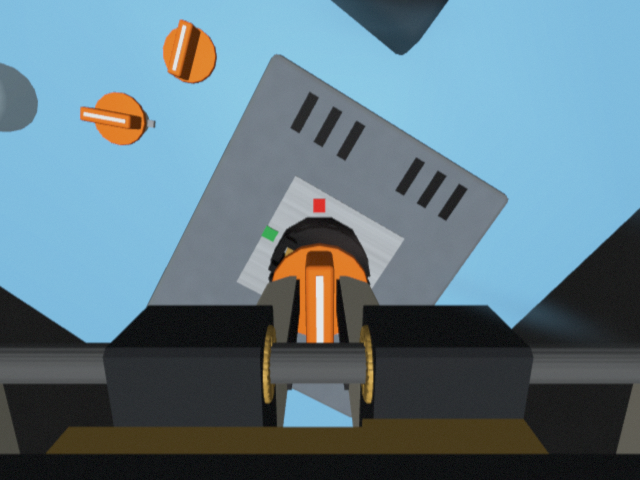

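The rib at (319,275–343) is centred between the jaws. Closing now.

Call:
{"method": "arm_command", "body": {"rows": [{"tx": 0, "ty": 0, "tz": 0, "ax": 0, "ay": 0, "az": 0, "fingers": 0.013}, {"tx": 0, "ty": 0, "tz": 0, "ax": 0, "ay": 0, "az": 0, "fingers": 0.011}, {"tx": 0, "ty": 0, "tz": 0, "ax": 0, "ay": 0, "az": 0, "fingers": 0.005}, {"tx": 0, "ty": 0, "tz": 0, "ax": 0, "ay": 0, "az": 0, "fingers": 0.005}, {"tx": 0, "ty": 0, "tz": 0, "ax": 0, "ay": 0, "az": 0, "fingers": 0.005}]}}

```text
time: 7.3
tool_pos: [0.5599, -0.2427, 0.1564]
eef_rot: [-180.0, -0.1, -50.3]
contact_force: [4.0, -4.1, -0.3]
opening: 0.0119
```

```bash
cat > st.py <<'E'
from cell import env
import numpy as np
s=env.sense()
for k in ['time','tool_pos','eef_rot','contact_force','ft_torque','opening']: print(k,np.round(s[k],4))
E
python3 st.py
```

```text
time 7.3
tool_pos [ 0.5599 -0.2427  0.1564]
eef_rot [-1.799898e+02 -6.060000e-02 -5.030920e+01]
contact_force [ 3.953  -4.145  -0.3025]
ft_torque [-0.9492 -0.6451  0.0657]
opening 0.0119
```

Call:
{"method": "arm_command", "body": {"rows": [{"tx": 0.0003, "ty": 0, "tz": 0, "ax": 0, "ay": 0, "az": 0, "fingers": 0.005}, {"tx": 0, "ty": 0, "tz": 0.0005, "ax": 0, "ay": 0, "az": 0, "fingers": 0.005}, {"tx": 0, "ty": 0, "tz": 0.0005, "ax": 0, "ay": 0, "az": 0, "fingers": 0.005}, {"tx": 0, "ty": 0, "tz": 0, "ax": 0, "ay": 0, "az": 0, "fingers": 0.005}]}}

```text
time: 7.8
tool_pos: [0.5601, -0.2428, 0.156]
eef_rot: [-180.0, -0.1, -50.3]
contact_force: [0.1, -2.4, 7.0]
opening: 0.0118
```

Call:
{"method": "arm_command", "body": {"rows": [{"tx": 0, "ty": 0, "tz": 0.0005, "ax": 0, "ay": 0, "az": 0, "fingers": 0.005}, {"tx": 0, "ty": 0, "tz": 0.0005, "ax": 0, "ay": 0, "az": 0, "fingers": 0.005}, {"tx": 0, "ty": 0, "tz": 0, "ax": 0, "ay": 0, "az": 0, "fingers": 0.005}]}}

```text
time: 8.18
tool_pos: [0.5601, -0.2428, 0.155]
eef_rot: [-180.0, -0.1, -50.3]
contact_force: [0.6, -1.5, 7.7]
opening: 0.0117
```

Call:
{"method": "arm_command", "body": {"rows": [{"tx": 0, "ty": 0, "tz": 0.0005, "ax": 0, "ay": 0, "az": 0, "fingers": 0.005}, {"tx": 0, "ty": 0, "tz": 0.0005, "ax": 0, "ay": 0, "az": 0, "fingers": 0.005}, {"tx": 0, "ty": 0, "tz": 0.0005, "ax": 0, "ay": 0, "az": 0, "fingers": 0.005}, {"tx": 0, "ty": 0, "tz": 0, "ax": 0, "ay": 0, "az": 0, "fingers": 0.005}]}}

```text
time: 8.68
tool_pos: [0.5601, -0.2428, 0.1536]
eef_rot: [-180.0, -0.1, -50.3]
contact_force: [0.7, -2.6, 7.1]
opening: 0.0118
```

Call:
{"method": "arm_command", "body": {"rows": [{"tx": 0, "ty": 0, "tz": 0.0005, "ax": 0, "ay": 0, "az": 0, "fingers": 0.005}, {"tx": 0, "ty": 0, "tz": 0, "ax": 0, "ay": 0, "az": 0, "fingers": 0.005}]}}

```text
time: 8.93
tool_pos: [0.5601, -0.2428, 0.1531]
eef_rot: [-180.0, -0.1, -50.3]
contact_force: [0.9, -2.6, 8.0]
opening: 0.0115
```

Call:
{"method": "arm_command", "body": {"rows": [{"tx": 0, "ty": 0, "tz": 0.0005, "ax": 0, "ay": 0, "az": 0, "fingers": 0.005}, {"tx": 0, "ty": 0, "tz": 0, "ax": 0, "ay": 0, "az": 0, "fingers": 0.005}]}}

```text
time: 9.18
tool_pos: [0.5601, -0.2428, 0.1527]
eef_rot: [-180.0, -0.1, -50.3]
contact_force: [0.7, -2.4, 7.9]
opening: 0.0119
```

Call:
{"method": "arm_command", "body": {"rows": [{"tx": 0, "ty": 0, "tz": 0.0006, "ax": 0, "ay": 0, "az": 0, "fingers": 0.005}, {"tx": 0, "ty": 0, "tz": 0, "ax": 0, "ay": 0, "az": 0, "fingers": 0.005}]}}

```text
time: 9.43
tool_pos: [0.5601, -0.2428, 0.152]
eef_rot: [-180.0, -0.1, -50.3]
contact_force: [-0.4, -1.0, 8.7]
opening: 0.0117
```

Call:
{"method": "arm_command", "body": {"rows": [{"tx": 0, "ty": 0, "tz": 0.0006, "ax": 0, "ay": 0, "az": 0, "fingers": 0.005}, {"tx": 0, "ty": 0, "tz": 0, "ax": 0, "ay": 0, "az": 0, "fingers": 0.005}]}}

```text
time: 9.68
tool_pos: [0.5601, -0.2428, 0.1514]
eef_rot: [-180.0, -0.1, -50.3]
contact_force: [-0.6, -1.7, 8.7]
opening: 0.0114
```

Call:
{"method": "arm_command", "body": {"rows": [{"tx": 0, "ty": 0, "tz": 0.0006, "ax": 0, "ay": 0, "az": 0, "fingers": 0.005}, {"tx": 0, "ty": 0, "tz": 0, "ax": 0, "ay": 0, "az": 0, "fingers": 0.005}]}}

```text
time: 9.93
tool_pos: [0.5601, -0.2428, 0.1509]
eef_rot: [-180.0, -0.1, -50.3]
contact_force: [-0.2, -2.4, 8.7]
opening: 0.0117
```

Call:
{"method": "arm_command", "body": {"rows": [{"tx": 0, "ty": 0, "tz": 0.0006, "ax": 0, "ay": 0, "az": 0, "fingers": 0.005}, {"tx": 0, "ty": 0, "tz": 0, "ax": 0, "ay": 0, "az": 0, "fingers": 0.005}]}}

```text
time: 10.18
tool_pos: [0.5601, -0.2428, 0.1503]
eef_rot: [-180.0, -0.1, -50.3]
contact_force: [1.0, -2.6, 9.3]
opening: 0.0117
```

Call:
{"method": "arm_command", "body": {"rows": [{"tx": 0, "ty": 0, "tz": 0.0006, "ax": 0, "ay": 0, "az": 0, "fingers": 0.005}, {"tx": 0, "ty": 0, "tz": 0, "ax": 0, "ay": 0, "az": 0, "fingers": 0.005}]}}

```text
time: 10.42
tool_pos: [0.5601, -0.2428, 0.1497]
eef_rot: [-180.0, -0.1, -50.3]
contact_force: [1.2, -1.8, 9.6]
opening: 0.0119
```

Call:
{"method": "arm_command", "body": {"rows": [{"tx": 0, "ty": 0, "tz": 0.0006, "ax": 0, "ay": 0, "az": 0, "fingers": 0.005}, {"tx": 0, "ty": 0, "tz": 0, "ax": 0, "ay": 0, "az": 0, "fingers": 0.005}]}}

```text
time: 10.68
tool_pos: [0.5601, -0.2428, 0.1491]
eef_rot: [-180.0, -0.1, -50.3]
contact_force: [0.2, -1.3, 9.2]
opening: 0.0123
```

Call:
{"method": "arm_command", "body": {"rows": [{"tx": 0, "ty": 0, "tz": 0.0006, "ax": 0, "ay": 0, "az": 0, "fingers": 0.005}, {"tx": 0, "ty": 0, "tz": 0, "ax": 0, "ay": 0, "az": 0, "fingers": 0.005}]}}

```text
time: 10.92
tool_pos: [0.5601, -0.2428, 0.1485]
eef_rot: [-180.0, -0.1, -50.3]
contact_force: [0.1, -0.8, 9.6]
opening: 0.012
```

Call:
{"method": "arm_command", "body": {"rows": [{"tx": 0, "ty": 0, "tz": 0.0006, "ax": 0, "ay": 0, "az": 0, "fingers": 0.005}, {"tx": 0, "ty": 0, "tz": 0, "ax": 0, "ay": 0, "az": 0, "fingers": 0.005}]}}

```text
time: 11.18
tool_pos: [0.5601, -0.2428, 0.148]
eef_rot: [-180.0, -0.1, -50.3]
contact_force: [0.8, -2.1, 9.8]
opening: 0.0118
```

Call:
{"method": "arm_command", "body": {"rows": [{"tx": 0, "ty": 0, "tz": 0.0006, "ax": 0, "ay": 0, "az": 0, "fingers": 0.005}, {"tx": 0, "ty": 0, "tz": 0, "ax": 0, "ay": 0, "az": 0, "fingers": 0.005}]}}

```text
time: 11.42
tool_pos: [0.5601, -0.2429, 0.1476]
eef_rot: [-180.0, -0.1, -50.3]
contact_force: [0.4, -3.2, 11.1]
opening: 0.0117
```

Call:
{"method": "arm_command", "body": {"rows": [{"tx": 0, "ty": 0, "tz": 0.0004, "ax": 0, "ay": 0, "az": 0, "fingers": 0.005}, {"tx": 0, "ty": 0, "tz": 0, "ax": 0, "ay": 0, "az": 0, "fingers": 0.005}]}}

```text
time: 11.68
tool_pos: [0.5602, -0.2429, 0.1475]
eef_rot: [-180.0, -0.1, -50.3]
contact_force: [-1.3, -0.5, 13.4]
opening: 0.0121
```

Call:
{"method": "arm_command", "body": {"rows": [{"tx": 0, "ty": 0, "tz": 0.0004, "ax": 0, "ay": 0, "az": 0, "fingers": 0.005}, {"tx": 0, "ty": 0, "tz": 0, "ax": 0, "ay": 0, "az": 0, "fingers": 0.005}, {"tx": 0, "ty": 0, "tz": 0, "ax": 0, "ay": 0, "az": 0, "fingers": 0.005}]}}

```text
time: 12.05
tool_pos: [0.5603, -0.2429, 0.1475]
eef_rot: [-180.0, -0.1, -50.3]
contact_force: [-2.9, -0.8, 17.1]
opening: 0.0116
```

The force rose to 17 N with no further travel at z = 0.1475, so this is the bottom. I'll back off slightly and start the turn.

Call:
{"method": "arm_command", "body": {"rows": [{"tx": 0, "ty": 0, "tz": -0.0005, "ax": 0, "ay": 0, "az": 0, "fingers": 0.005}, {"tx": 0, "ty": 0, "tz": 0, "ax": 0, "ay": 0, "az": -0.03, "fingers": 0.005}, {"tx": 0, "ty": 0, "tz": 0, "ax": 0, "ay": 0, "az": -0.05, "fingers": 0.005}, {"tx": 0, "ty": 0, "tz": 0, "ax": 0, "ay": 0, "az": 0, "fingers": 0.005}]}}

```text
time: 12.55
tool_pos: [0.5603, -0.2427, 0.1475]
eef_rot: [-180.0, -0.1, -45.7]
contact_force: [0.5, -0.6, 12.7]
opening: 0.012
```

```bash
python3 st.py
```

```text
time 12.55
tool_pos [ 0.5603 -0.2427  0.1475]
eef_rot [-1.79953e+02 -8.88000e-02 -4.56763e+01]
contact_force [ 0.5206 -0.5972 12.7331]
ft_torque [-0.105   0.2013  0.0763]
opening 0.012
```

Free turning: the torque about z is only 0.08 N m and the force is 12.7 N. Continuing.

Call:
{"method": "arm_command", "body": {"rows": [{"tx": 0, "ty": 0, "tz": 0, "ax": 0, "ay": 0, "az": -0.06, "fingers": 0.005}, {"tx": 0, "ty": 0, "tz": 0, "ax": 0, "ay": 0, "az": -0.06, "fingers": 0.005}, {"tx": 0, "ty": 0, "tz": 0, "ax": 0, "ay": 0, "az": -0.06, "fingers": 0.005}, {"tx": 0, "ty": 0, "tz": 0, "ax": 0, "ay": 0, "az": -0.06, "fingers": 0.005}, {"tx": 0, "ty": 0, "tz": 0, "ax": 0, "ay": 0, "az": 0, "fingers": 0.005}]}}

```text
time: 13.18
tool_pos: [0.5603, -0.2426, 0.1475]
eef_rot: [-180.0, -0.1, -31.9]
contact_force: [-0.5, 0.4, 13.2]
opening: 0.0115
```

```bash
python3 st.py
```

```text
time 13.175
tool_pos [ 0.5603 -0.2426  0.1475]
eef_rot [-1.799646e+02 -9.050000e-02 -3.191170e+01]
contact_force [-0.4767  0.4225 13.1692]
ft_torque [0.0616 0.1612 0.026 ]
opening 0.0115
```

Call:
{"method": "arm_command", "body": {"rows": [{"tx": 0, "ty": 0, "tz": 0, "ax": 0, "ay": 0, "az": -0.06, "fingers": 0.005}, {"tx": 0, "ty": 0, "tz": 0, "ax": 0, "ay": 0, "az": -0.06, "fingers": 0.005}, {"tx": 0, "ty": 0, "tz": 0, "ax": 0, "ay": 0, "az": -0.06, "fingers": 0.005}, {"tx": 0, "ty": 0, "tz": 0, "ax": 0, "ay": 0, "az": -0.06, "fingers": 0.005}, {"tx": 0, "ty": 0, "tz": 0, "ax": 0, "ay": 0, "az": -0.06, "fingers": 0.005}, {"tx": 0, "ty": 0, "tz": 0, "ax": 0, "ay": 0, "az": -0.06, "fingers": 0.005}, {"tx": 0, "ty": 0, "tz": 0, "ax": 0, "ay": 0, "az": 0, "fingers": 0.005}]}}

```text
time: 14.05
tool_pos: [0.5603, -0.2426, 0.1475]
eef_rot: [-180.0, -0.1, -11.3]
contact_force: [-0.9, 0.5, 13.6]
opening: 0.0117
```

```bash
python3 look.py w5
```

```text
time 14.05
tool_pos [ 0.5603 -0.2426  0.1475]
eef_rot [-1.79998e+02 -9.23000e-02 -1.12855e+01]
contact_force [-0.9004  0.4649 13.6208]
ft_torque [0.0243 0.2214 0.0157]
opening 0.0117
joint_pos [-2.58176e+01  9.13100e-01  9.73186e+01  2.54000e-02  8.16794e+01
 -1.45357e+01]
[[318.15305523 329.43393747]
 [317.77385287 266.26446019]]
```

View pics/w5.png

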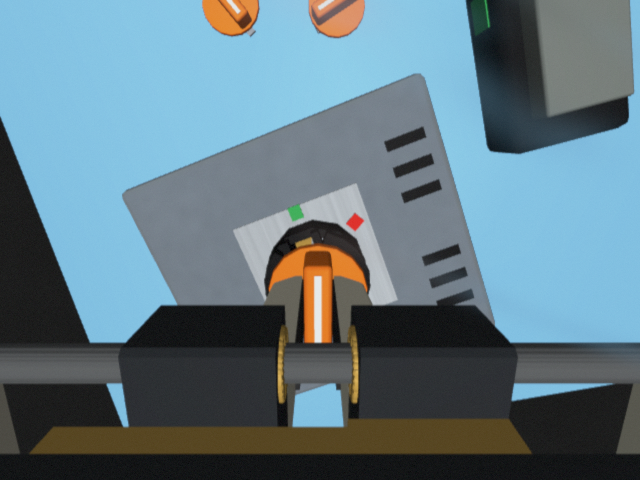

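The carrier turns with the jaws. The rib at (317,275–340) still has about 21° to go to the green mark at (296,212).

Call:
{"method": "arm_command", "body": {"rows": [{"tx": 0, "ty": 0, "tz": 0, "ax": 0, "ay": 0, "az": -0.06, "fingers": 0.005}, {"tx": 0, "ty": 0, "tz": 0, "ax": 0, "ay": 0, "az": -0.06, "fingers": 0.005}, {"tx": 0, "ty": 0, "tz": 0, "ax": 0, "ay": 0, "az": -0.06, "fingers": 0.005}, {"tx": 0, "ty": 0, "tz": 0, "ax": 0, "ay": 0, "az": -0.05, "fingers": 0.005}, {"tx": 0, "ty": 0, "tz": 0, "ax": 0, "ay": 0, "az": -0.05, "fingers": 0.005}, {"tx": 0, "ty": 0, "tz": 0, "ax": 0, "ay": 0, "az": -0.04, "fingers": 0.005}, {"tx": 0, "ty": 0, "tz": 0, "ax": 0, "ay": 0, "az": -0.03, "fingers": 0.005}, {"tx": 0, "ty": 0, "tz": 0, "ax": 0, "ay": 0, "az": 0, "fingers": 0.005}, {"tx": 0, "ty": 0, "tz": 0, "ax": 0, "ay": 0, "az": 0, "fingers": 0.005}]}}

```text
time: 15.22
tool_pos: [0.5603, -0.2426, 0.1475]
eef_rot: [180.0, -0.1, 8.7]
contact_force: [0.2, -0.1, 13.0]
opening: 0.0122
```

```bash
python3 look.py w6
```

```text
time 15.225
tool_pos [ 0.5603 -0.2426  0.1475]
eef_rot [ 1.79971e+02 -8.65000e-02  8.71190e+00]
contact_force [ 0.2461 -0.0779 13.0204]
ft_torque [0.0829 0.2015 0.0769]
opening 0.0122
joint_pos [-2.58182e+01  9.12000e-01  9.73181e+01  2.54000e-02  8.16822e+01
 -3.45337e+01]
[[316.66206706 329.38196772]
 [316.81344776 266.16923961]]
```

View pics/w6.png

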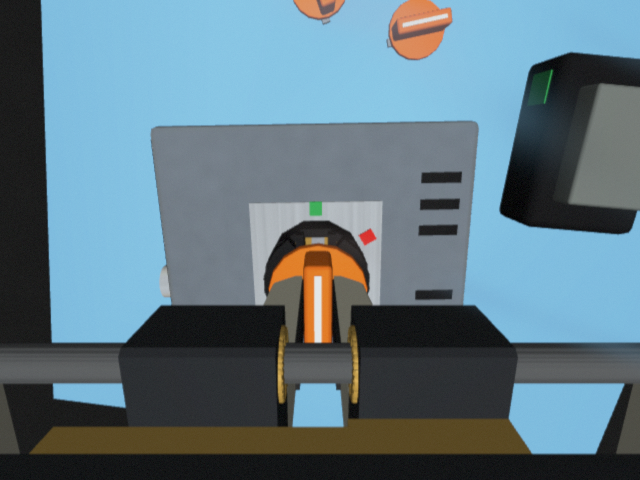

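The white line at (317,275–340) points at the green mark (316,208). Lifting slowly while watching the force.

Call:
{"method": "arm_command", "body": {"rows": [{"tx": 0, "ty": 0, "tz": 0, "ax": 0, "ay": 0, "az": -0.015, "fingers": 0.005}, {"tx": 0, "ty": 0, "tz": -0.001, "ax": 0, "ay": 0, "az": 0, "fingers": 0.005}, {"tx": 0, "ty": 0, "tz": -0.001, "ax": 0, "ay": 0, "az": 0, "fingers": 0.005}, {"tx": 0, "ty": 0, "tz": -0.001, "ax": 0, "ay": 0, "az": 0, "fingers": 0.005}, {"tx": 0, "ty": 0, "tz": -0.001, "ax": 0, "ay": 0, "az": 0, "fingers": 0.005}, {"tx": 0, "ty": 0, "tz": 0, "ax": 0, "ay": 0, "az": 0, "fingers": 0.005}]}}

```text
time: 16.02
tool_pos: [0.5602, -0.2426, 0.1511]
eef_rot: [180.0, -0.1, 9.6]
contact_force: [0.8, 0.2, 8.1]
opening: 0.0117
```

```bash
python3 st.py
```

```text
time 16.025
tool_pos [ 0.5602 -0.2426  0.1511]
eef_rot [ 1.799827e+02 -6.880000e-02  9.570700e+00]
contact_force [0.8025 0.2149 8.1321]
ft_torque [-0.0507 -0.1337 -0.0371]
opening 0.0117
```

Call:
{"method": "arm_command", "body": {"rows": [{"tx": 0, "ty": 0, "tz": -0.0015, "ax": 0, "ay": 0, "az": 0, "fingers": 0.005}, {"tx": 0, "ty": 0, "tz": -0.0015, "ax": 0, "ay": 0, "az": 0, "fingers": 0.005}, {"tx": 0, "ty": 0, "tz": -0.0015, "ax": 0, "ay": 0, "az": 0, "fingers": 0.005}, {"tx": 0, "ty": 0, "tz": -0.0015, "ax": 0, "ay": 0, "az": 0, "fingers": 0.005}, {"tx": 0, "ty": 0, "tz": 0, "ax": 0, "ay": 0, "az": 0, "fingers": 0.005}]}}

```text
time: 16.65
tool_pos: [0.5602, -0.2426, 0.1569]
eef_rot: [180.0, -0.1, 9.6]
contact_force: [1.6, -0.4, 6.6]
opening: 0.0118
```

Call:
{"method": "arm_command", "body": {"rows": [{"tx": 0, "ty": 0, "tz": -0.002, "ax": 0, "ay": 0, "az": 0, "fingers": 0.005}, {"tx": 0, "ty": 0, "tz": -0.002, "ax": 0, "ay": 0, "az": 0, "fingers": 0.005}, {"tx": 0, "ty": 0, "tz": -0.002, "ax": 0, "ay": 0, "az": 0, "fingers": 0.005}, {"tx": 0, "ty": 0, "tz": -0.002, "ax": 0, "ay": 0, "az": 0, "fingers": 0.005}, {"tx": 0, "ty": 0, "tz": 0, "ax": 0, "ay": 0, "az": 0, "fingers": 0.005}]}}

```text
time: 17.27
tool_pos: [0.5597, -0.2425, 0.1637]
eef_rot: [-180.0, 0.0, 9.6]
contact_force: [-0.5, -0.1, -0.4]
opening: 0.0119
```

```bash
python3 st.py
```

```text
time 17.275
tool_pos [ 0.5597 -0.2425  0.1637]
eef_rot [-1.79966e+02  3.39000e-02  9.56940e+00]
contact_force [-0.5451 -0.1276 -0.4428]
ft_torque [-0.0459  0.0441 -0.0044]
opening 0.0119
```

Call:
{"method": "arm_command", "body": {"rows": [{"tx": 0, "ty": 0, "tz": -0.003, "ax": 0, "ay": 0, "az": 0, "fingers": 0.005}, {"tx": 0, "ty": 0, "tz": -0.004, "ax": 0, "ay": 0, "az": 0, "fingers": 0.005}, {"tx": 0, "ty": 0, "tz": -0.005, "ax": 0, "ay": 0, "az": 0, "fingers": 0.005}, {"tx": 0, "ty": 0, "tz": -0.006, "ax": 0, "ay": 0, "az": 0, "fingers": 0.005}, {"tx": 0, "ty": 0, "tz": -0.007, "ax": 0, "ay": 0, "az": 0, "fingers": 0.005}, {"tx": 0, "ty": 0, "tz": -0.01, "ax": 0, "ay": 0, "az": 0, "fingers": 0.005}, {"tx": 0, "ty": 0, "tz": -0.015, "ax": 0, "ay": 0, "az": 0, "fingers": 0.005}, {"tx": 0, "ty": 0, "tz": -0.015, "ax": 0, "ay": 0, "az": 0, "fingers": 0.005}, {"tx": 0, "ty": 0, "tz": -0.005, "ax": 0, "ay": 0, "az": 0, "fingers": 0.005}, {"tx": 0, "ty": 0, "tz": 0, "ax": 0, "ay": 0, "az": 0, "fingers": 0.005}, {"tx": 0, "ty": 0, "tz": 0, "ax": 0, "ay": 0, "az": 0, "fingers": 0.005}]}}

```text
time: 18.65
tool_pos: [0.5597, -0.2426, 0.2334]
eef_rot: [-180.0, 0.0, 9.6]
contact_force: [0.6, 0.2, -1.0]
opening: 0.0118
```

```bash
python3 look.py w7
python3 - <<'E'
from cell import env
from h import *
im,d=env.grab_frame("scene"); cv2.imwrite("pics/s7.png",im[:,:,::-1]); import pickle; pickle.dump((im,d),open("pics/s7.pkl","wb"))
m=env.camera_model("scene")
s=env.sense()
# tray geometry from top depth
m2=env.camera_model("top"); P=cloud(m2,np.load("pics/top0.npy")); I=np.load("pics/top0im.npy")
hsv=cv2.cvtColor(I,cv2.COLOR_RGB2HSV)
B=((hsv[...,0]>100)&(hsv[...,0]<125)&(hsv[...,1]>150)).astype('uint8'); n,l,st,c=cv2.connectedComponentsWithStats(B)
for i in range(1,n):
    if st[i,0] in range(180,195) and st[i,4]>500:
        Q=P[l==i]; fl=Q[(Q[:,2]<.012)]; print("tray all",cv2.minAreaRect((Q[:,:2]*1000).astype('float32')),"floor z",np.median(fl[:,2]),cv2.minAreaRect((fl[:,:2]*1000).astype('float32')))
for x in (-.0,): print(go(s,[.539,.22,.234],9.6))
E
```

```text
time 18.65
tool_pos [ 0.5597 -0.2426  0.2334]
eef_rot [-1.799726e+02  3.770000e-02  9.566500e+00]
contact_force [ 0.5645  0.2198 -0.9902]
ft_torque [-0.0563  0.0276 -0.009 ]
opening 0.0118
joint_pos [-2.58290e+01 -1.28240e+00  9.14738e+01  5.00000e-04  8.98552e+01
 -3.53956e+01]
[[317.93278034 261.15844089]
 [317.94390545 231.59420208]]
tray all ((427.2713623046875, 190.74139404296875), (411.0738220214844, 170.58641052246094), 14.700963973999023) floor z 0.003822008297050074 ((538.8877563476562, 219.78598022460938), (137.0266876220703, 147.924560546875), 89.47254943847656)
(array([ 0.05642741, -0.45962427, -0.00047456]), array([-0.0004701 ,  0.00067238, -0.00055772]))
```

View pics/s7.png

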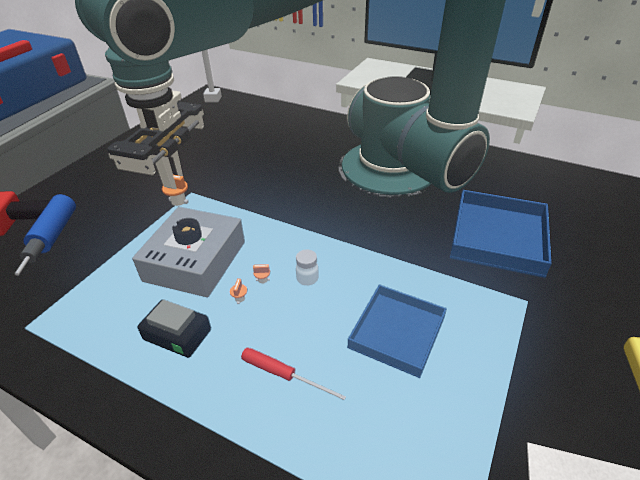

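View pics/w7.png

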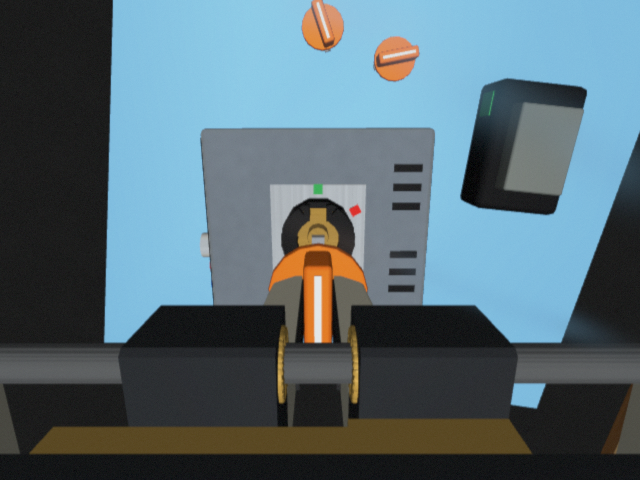

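The carrier hangs upright in the jaws, the scene view has it at (175,188), and the holder is empty. I'll carry it over the tray.

Call:
{"method": "arm_command", "body": {"rows": [{"tx": 0.001, "ty": -0.01, "tz": 0, "ax": 0, "ay": 0, "az": 0, "fingers": 0.005}, {"tx": 0.003, "ty": -0.02, "tz": 0, "ax": 0, "ay": 0, "az": 0, "fingers": 0.005}, {"tx": 0.0035, "ty": -0.03, "tz": 0, "ax": 0, "ay": 0, "az": 0, "fingers": 0.005}, {"tx": 0.0035, "ty": -0.03, "tz": 0, "ax": 0, "ay": 0, "az": 0, "fingers": 0.005}, {"tx": 0.004, "ty": -0.03, "tz": 0, "ax": 0, "ay": 0, "az": 0, "fingers": 0.005}, {"tx": 0.004, "ty": -0.03, "tz": 0, "ax": 0, "ay": 0, "az": 0, "fingers": 0.005}, {"tx": 0.004, "ty": -0.03, "tz": 0, "ax": 0, "ay": 0, "az": 0, "fingers": 0.005}, {"tx": 0.004, "ty": -0.03, "tz": 0, "ax": 0, "ay": 0, "az": 0, "fingers": 0.005}, {"tx": 0.004, "ty": -0.03, "tz": 0, "ax": 0, "ay": 0, "az": 0, "fingers": 0.005}, {"tx": 0.004, "ty": -0.03, "tz": 0, "ax": 0, "ay": 0, "az": 0, "fingers": 0.005}, {"tx": 0.004, "ty": -0.03, "tz": 0, "ax": 0, "ay": 0, "az": 0, "fingers": 0.005}, {"tx": 0.004, "ty": -0.03, "tz": 0, "ax": 0, "ay": 0, "az": 0, "fingers": 0.005}, {"tx": 0.004, "ty": -0.03, "tz": 0, "ax": 0, "ay": 0, "az": 0, "fingers": 0.005}, {"tx": 0.004, "ty": -0.03, "tz": 0, "ax": 0, "ay": 0, "az": 0, "fingers": 0.005}, {"tx": 0.003, "ty": -0.03, "tz": 0, "ax": 0, "ay": 0, "az": 0, "fingers": 0.005}, {"tx": 0.0025, "ty": -0.025, "tz": 0, "ax": 0, "ay": 0, "az": 0, "fingers": 0.005}, {"tx": 0, "ty": -0.015, "tz": 0, "ax": 0, "ay": 0, "az": 0, "fingers": 0.005}, {"tx": 0, "ty": 0, "tz": 0, "ax": 0, "ay": 0, "az": 0, "fingers": 0.005}, {"tx": 0, "ty": 0, "tz": 0, "ax": 0, "ay": 0, "az": 0, "fingers": 0.005}]}}

```text
time: 21.12
tool_pos: [0.5391, 0.2199, 0.234]
eef_rot: [180.0, -0.0, 9.6]
contact_force: [-0.4, 0.2, -0.9]
opening: 0.0117
```

```bash
python3 look.py w8;  python3 - <<'E'
from cell import env
from h import *
for n in("scene","top"):
    im,d=env.grab_frame(n); cv2.imwrite(f"pics/{n}8.png",im[:,:,::-1])
m=env.camera_model("scene"); s=env.sense(); R,p=tool(s)
for dz in (0,-.0125,-.0125-.012,-.0125-.048): print(dz,proj(m,p+[0,0,dz]))
E
```

```text
time 21.125
tool_pos [0.5391 0.2199 0.234 ]
eef_rot [ 1.799882e+02 -2.800000e-03  9.557800e+00]
contact_force [-0.3545  0.1665 -0.914 ]
ft_torque [-0.0971  0.0612 -0.0005]
opening 0.0117
joint_pos [ 1.96848e+01 -4.82890e+00  9.48226e+01 -1.21000e-02  9.00056e+01
  1.01270e+01]
[[257.13966455 731.32899728]
 [267.60990155 628.72966532]]
0 [409.8550939  240.43486834]
-0.0125 [408.97136541 246.3476522 ]
-0.0245 [408.14202462 251.89654288]
-0.0605 [405.75989933 267.83468678]
```

View pics/scene8.png

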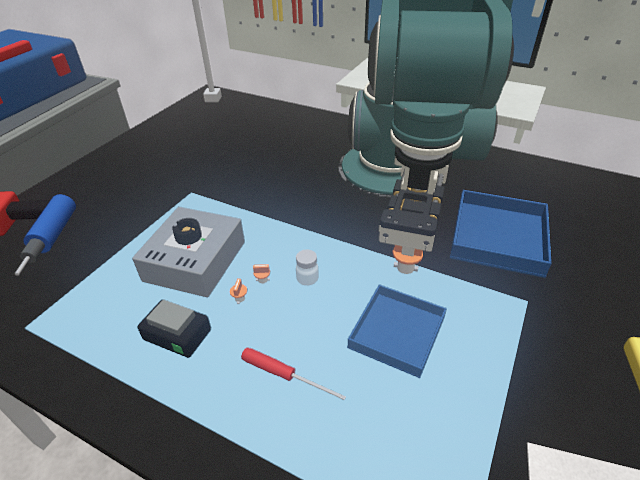

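View pics/w8.png

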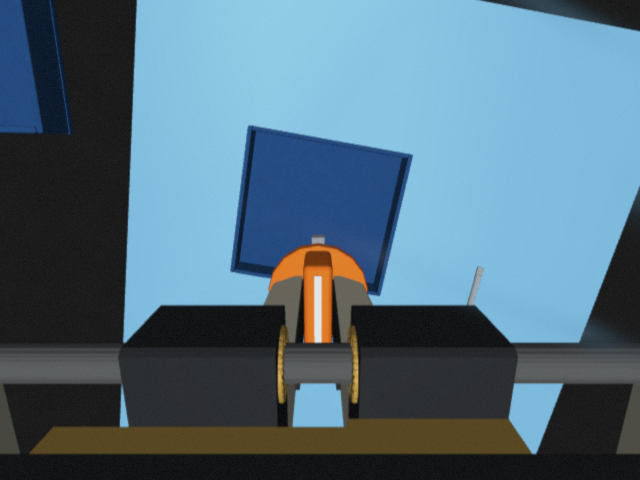

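Call:
{"method": "arm_command", "body": {"rows": [{"tx": 0, "ty": 0, "tz": 0.01, "ax": 0, "ay": 0, "az": 0, "fingers": 0.005}, {"tx": 0, "ty": 0, "tz": 0.02, "ax": 0, "ay": 0, "az": 0, "fingers": 0.005}, {"tx": 0, "ty": 0, "tz": 0.02, "ax": 0, "ay": 0, "az": 0, "fingers": 0.005}, {"tx": 0, "ty": 0, "tz": 0.02, "ax": 0, "ay": 0, "az": 0, "fingers": 0.005}, {"tx": 0, "ty": 0, "tz": 0.02, "ax": 0, "ay": 0, "az": 0, "fingers": 0.005}, {"tx": 0, "ty": 0, "tz": 0.02, "ax": 0, "ay": 0, "az": 0, "fingers": 0.005}, {"tx": 0, "ty": 0, "tz": 0.02, "ax": 0, "ay": 0, "az": 0, "fingers": 0.005}, {"tx": 0, "ty": 0, "tz": 0.015, "ax": 0, "ay": 0, "az": 0, "fingers": 0.005}, {"tx": 0, "ty": 0, "tz": 0.01, "ax": 0, "ay": 0, "az": 0, "fingers": 0.005}, {"tx": 0, "ty": 0, "tz": 0.005, "ax": 0, "ay": 0, "az": 0, "fingers": 0.005}, {"tx": 0, "ty": 0, "tz": 0.002, "ax": 0, "ay": 0, "az": 0, "fingers": 0.005}, {"tx": 0, "ty": 0, "tz": 0, "ax": 0, "ay": 0, "az": 0, "fingers": 0.005}]}}

```text
time: 22.78
tool_pos: [0.5393, 0.2204, 0.0723]
eef_rot: [-180.0, -0.0, 9.6]
contact_force: [-0.2, 0.2, -0.1]
opening: 0.0117
```

```bash
python3 look.py w9
python3 - <<'E'
from cell import env
from h import *
im,d=env.grab_frame("scene"); cv2.imwrite("pics/s9.png",cv2.resize(im[230:400,330:480,::-1],None,fx=3.5,fy=3.5,interpolation=cv2.INTER_CUBIC))
E
```

```text
time 22.775
tool_pos [0.5393 0.2204 0.0723]
eef_rot [-1.799958e+02 -3.120000e-02  9.569200e+00]
contact_force [-0.2423  0.1789 -0.0703]
ft_torque [-0.1127  0.1044 -0.0304]
opening 0.0117
joint_pos [ 1.971900e+01  7.556000e-01  1.047817e+02 -1.400000e-03  7.443130e+01
  1.015010e+01]
[[ 207.8830861  1207.64845277]
 [ 237.87368248  915.05368199]]
```

View pics/s9.png

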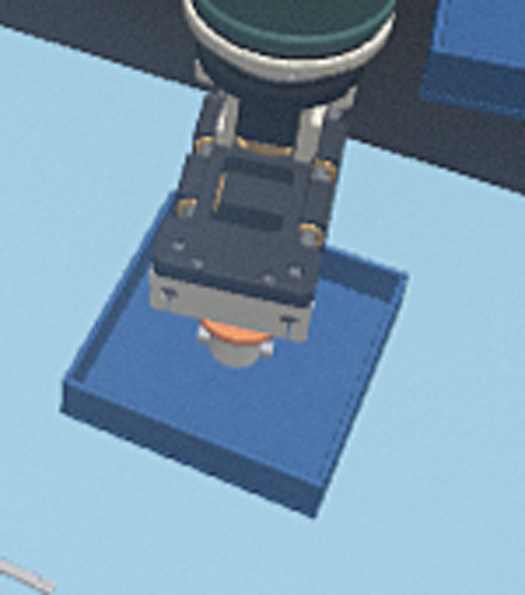

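The carrier is over the tray floor near its centre, with the foot about 8 mm up. Lowering slowly.

Call:
{"method": "arm_command", "body": {"rows": [{"tx": 0, "ty": 0, "tz": 0.001, "ax": 0, "ay": 0, "az": 0, "fingers": 0.005}, {"tx": 0, "ty": 0, "tz": 0.001, "ax": 0, "ay": 0, "az": 0, "fingers": 0.005}, {"tx": 0, "ty": 0, "tz": 0.001, "ax": 0, "ay": 0, "az": 0, "fingers": 0.005}, {"tx": 0, "ty": 0, "tz": 0.001, "ax": 0, "ay": 0, "az": 0, "fingers": 0.005}, {"tx": 0, "ty": 0, "tz": 0.001, "ax": 0, "ay": 0, "az": 0, "fingers": 0.005}, {"tx": 0, "ty": 0, "tz": 0.001, "ax": 0, "ay": 0, "az": 0, "fingers": 0.005}, {"tx": 0, "ty": 0, "tz": 0, "ax": 0, "ay": 0, "az": 0, "fingers": 0.005}]}}

```text
time: 23.75
tool_pos: [0.5391, 0.2203, 0.0658]
eef_rot: [180.0, 0.0, 9.6]
contact_force: [-0.1, 0.2, -0.6]
opening: 0.0114
```

Call:
{"method": "arm_command", "body": {"rows": [{"tx": 0, "ty": 0, "tz": 0.0005, "ax": 0, "ay": 0, "az": 0, "fingers": 0.005}, {"tx": 0, "ty": 0, "tz": 0.0005, "ax": 0, "ay": 0, "az": 0, "fingers": 0.005}, {"tx": 0, "ty": 0, "tz": 0, "ax": 0, "ay": 0, "az": 0, "fingers": 0.005}]}}

```text
time: 24.12
tool_pos: [0.5391, 0.2203, 0.0649]
eef_rot: [180.0, 0.0, 9.6]
contact_force: [0.1, -0.3, -1.0]
opening: 0.0121
```

Call:
{"method": "arm_command", "body": {"rows": [{"tx": 0, "ty": 0, "tz": 0.0005, "ax": 0, "ay": 0, "az": 0, "fingers": 0.005}, {"tx": 0, "ty": 0, "tz": 0.0005, "ax": 0, "ay": 0, "az": 0, "fingers": 0.005}, {"tx": 0, "ty": 0, "tz": 0, "ax": 0, "ay": 0, "az": 0, "fingers": 0.005}]}}

```text
time: 24.5
tool_pos: [0.5392, 0.2204, 0.0643]
eef_rot: [-180.0, -0.0, 9.6]
contact_force: [-1.7, -1.2, 4.3]
opening: 0.0116
```

Contact is at 4.3 N with z = 0.0643, as expected. Releasing.

Call:
{"method": "arm_command", "body": {"rows": [{"tx": 0, "ty": 0, "tz": 0, "ax": 0, "ay": 0, "az": 0, "fingers": 0.014}, {"tx": 0, "ty": 0, "tz": 0, "ax": 0, "ay": 0, "az": 0, "fingers": 0.02}, {"tx": 0, "ty": 0, "tz": 0, "ax": 0, "ay": 0, "az": 0, "fingers": 0.03}, {"tx": 0, "ty": 0, "tz": 0, "ax": 0, "ay": 0, "az": 0, "fingers": 0.04}, {"tx": 0, "ty": 0, "tz": 0, "ax": 0, "ay": 0, "az": 0, "fingers": 0.04}]}}

```text
time: 25.12
tool_pos: [0.5391, 0.2203, 0.0639]
eef_rot: [180.0, 0.0, 9.6]
contact_force: [0.2, 0.1, -0.1]
opening: 0.0397
```

```bash
python3 look.py w10
```

```text
time 25.125
tool_pos [0.5391 0.2203 0.0639]
eef_rot [1.799994e+02 4.500000e-03 9.568500e+00]
contact_force [ 0.2419  0.1224 -0.1466]
ft_torque [-0.0254  0.0455  0.0033]
opening 0.0397
joint_pos [1.971870e+01 1.202500e+00 1.051687e+02 2.000000e-04 7.363320e+01
 1.015010e+01]
[[ 203.45172544 1253.55768694]
 [ 235.67675592  938.98460659]]
```

View pics/w10.png

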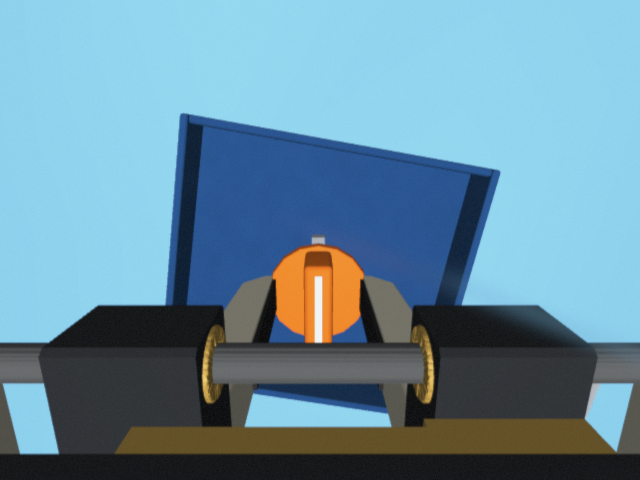

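The jaws are clear of the rib at (318,275–340) and the carrier stands upright. Retreating straight up.

Call:
{"method": "arm_command", "body": {"rows": [{"tx": 0, "ty": 0, "tz": -0.005, "ax": 0, "ay": 0, "az": 0, "fingers": 0.04}, {"tx": 0, "ty": 0, "tz": -0.01, "ax": 0, "ay": 0, "az": 0, "fingers": 0.04}, {"tx": 0, "ty": 0, "tz": -0.02, "ax": 0, "ay": 0, "az": 0, "fingers": 0.04}, {"tx": 0, "ty": 0, "tz": -0.03, "ax": 0, "ay": 0, "az": 0, "fingers": 0.04}, {"tx": 0, "ty": 0, "tz": -0.03, "ax": 0, "ay": 0, "az": 0, "fingers": 0.04}, {"tx": 0, "ty": 0, "tz": -0.03, "ax": 0, "ay": 0, "az": 0, "fingers": 0.04}, {"tx": 0, "ty": 0, "tz": -0.02, "ax": 0, "ay": 0, "az": 0, "fingers": 0.04}, {"tx": 0, "ty": 0, "tz": 0, "ax": 0, "ay": 0, "az": 0, "fingers": 0.04}, {"tx": 0, "ty": 0, "tz": 0, "ax": 0, "ay": 0, "az": 0, "fingers": 0.04}]}}

```text
time: 26.3
tool_pos: [0.5388, 0.2202, 0.2079]
eef_rot: [180.0, 0.1, 9.6]
contact_force: [-0.3, -0.0, -0.7]
opening: 0.0398
```

```bash
python3 look.py w11
python3 - <<'E'
from cell import env
from h import *
import pickle
s,m,im,d=pickle.load(open("pics/w11.pkl","rb"))
P=cloud(m,d); hsv=cv2.cvtColor(im,cv2.COLOR_RGB2HSV)
near=(np.hypot(P[...,0]-.539,P[...,1]-.22)<.05)&(d>0)
O=near&(hsv[...,0]>4)&(hsv[...,0]<20)&(hsv[...,1]>150); W=near&(hsv[...,1]<100)&(hsv[...,2]>150)&(P[...,2]>.05)
print("orange max z",np.percentile(P[O][:,2],[5,50,99])); print("white line",P[W].mean(0),W.sum(),P[W].min(0),P[W].max(0))
fl=P[O&(abs(P[...,2]-.040)<.006)]; A=np.c_[fl[:,:2],np.ones(len(fl))]; c=np.linalg.lstsq(A,fl[:,2],rcond=None)[0]; print("flange tilt deg",np.degrees(np.hypot(*c[:2])),len(fl),fl.mean(0))
for n in("scene","top"):
    i2,d2=env.grab_frame(n); cv2.imwrite(f"pics/{n}11.png",i2[:,:,::-1])
E
```

```text
time 26.3
tool_pos [0.5388 0.2202 0.2079]
eef_rot [1.799875e+02 7.000000e-02 9.570700e+00]
contact_force [-0.2881 -0.0159 -0.6639]
ft_torque [-0.0495  0.0274 -0.0266]
opening 0.0398
joint_pos [19.7205 -4.2889 96.7301  0.     87.6299 10.1498]
[[252.65840599 777.29798279]
 [264.70153669 659.8217639 ]]
orange max z [0.03815447 0.03968021 0.30005333]
white line [0.53847938 0.22153726 0.07866445] 203 [0.50221721 0.20226352 0.06181603] [0.57239746 0.23832632 0.2195521 ]
flange tilt deg 0.30545775748101117 1580 [0.53897918 0.22192838 0.03922807]
```

View pics/w11.png

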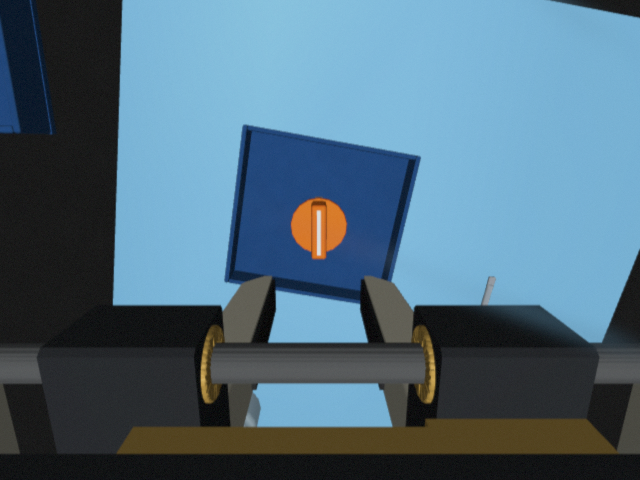

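View pics/scene11.png

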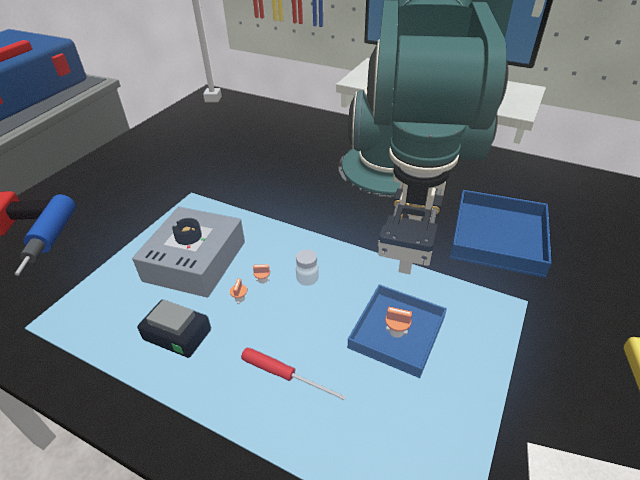

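The carrier stands upright in the tray's centre: wrist view (319,228), scene view (398,320). The flange top is at about 0.039 m, tilted 0.3°, and the other objects haven't moved. Handing in.

```bash
python3 -c "
from cell import env
print(env.hand_in())"
```

```text
the job is handed in; nothing more can be done
None
```

The fuse carrier is out of the tester and stands upright on the floor of the smaller blue tray. The job was handed in at about 26 s of the 72 s allowed; no verdict was reported.

- **Pressing:** I gripped the rib and pressed down in 0.4–0.6 mm steps. The spring force was 7–11 N, then rose to 17 N with no further travel, about 9 mm down, which I took as the bottom.
- **Turning:** I eased off to about 13 N and turned it 60° counter-clockwise to the green mark. Torque stayed under 0.1 N m, so I never met the end stop.
- **Lifting and placing:** It lifted out freely, with only its own weight (about 1 N) on the wrist. It touched the tray floor at about 4 N, and I then let go and drew the arm straight up.

**Last checks:**
- **Carrier:** it stands about 2 mm from the tray's centre. The flange top is at 39 mm (40 expected) and tilts 0.3°.
- **Robot:** the gripper is open and well above the carrier, touching nothing.
- **Other objects:** by eye, the jar, screwdriver and battery pack are where they were.
- **Failed check:** the depth reading of the rib's white line gave about 79 mm instead of 64 mm. Its points ran up to 220 mm, so I took them to be the fingers and relied on the flange reading instead.

The first two move calls were refused because their rows lacked some keys; nothing moved.

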